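# Close up a row of filter cartons with the notched stock-tray divider

## Task

Close up the row of filter cartons in the stock tray: push the sliding divider plate along its rail towards the cartons and leave it clicked into the last notch before it would press on them. Only push it with the fingertips or the outside of the fingers (do not grip it), do not shove or lift the cartons, leave everything else where it stands, and draw the hand clear.

Things in the scene. Friction and masses are not known exactly. Their poses are not given: they have to be found in the camera images.
- tray: Low grey sheet-steel stock tray fixed to the bench; place and angle vary. Origin on the bench top, mid-depth. x axis: from the rail (front) to the rear lip; y axis: along the rail, from divider to cartons; z up. It spans x -84 to +75 mm, y -310 to +270 mm. Floor 3 mm thick, rear lip 28 mm high.
- first_notch (a point): First notch of the aluminium rail, at its top, 18 mm above the bench (tray x -77, y -180 mm). The rail is 14 mm wide and runs along the tray's front. Ten notches, slots 14 mm long and 6 mm deep across its top, follow each other every 30 mm along the tray's +y, the last at tray y +90 mm. Axes as the tray's.
- divider (a joint): Position of the sliding divider in m, growing along the tray's +y (towards the cartons): tray y of its plate's mid-plane plus 0.180. Notches at 0, 0.03, 0.06 ... 0.27; travel -0.01 to 0.28; starts anywhere in 0 to 0.065. It slides with about 1 N, springs ahead some 4 mm into a notch, and needs about 6 N to leave it. Let go within 4 mm of a notch it pulls itself in; elsewhere it stays.
- plunger (a joint): Drop of the spring plunger in the divider's saddle, in m: about 0.0004 when its roller rides on top of the rail, about 0.0038 when it has dropped into a notch (the small black cap on top of the saddle sinks with it).
- divider_left (a point): Middle of the divider plate's face towards the cartons, 45 mm above the bench; axes as the tray's. The divider (about 0.35 kg) has a black saddle over the rail in front (28 mm along x, 36 mm along y, top 43 mm above the bench, plunger cap up to 55 mm) and a small shoe on the rear lip (30 mm along y, top 37 mm above the bench).
- divider_right (a point): Middle of the divider plate's other face, away from the cartons (the face to push on), 45 mm above the bench; axes as the tray's. The plate is upright steel, 4 mm thick, across the tray: x from -61 to +65 mm of the tray, 5 to 85 mm above the bench. Beside this face the tray is empty for at least 45 mm.
- end_stop: Fixed end plate of the row: the same plate and saddle as the divider, but clamped to the rail with a round thumb screw (61 mm high). Origin on the bench top, in the plate's middle plane. The far carton stands 2 mm from it.
- carton_1: Upright cardboard filter carton, 98 mm along its x, 54 mm along its y, 90 mm high, about 0.32 kg, loose, standing on the tray floor (top 93 mm above the bench), the one next to the end stop. Origin in the middle of its underside. The three cartons stand side by side with 3 mm gaps.
- carton_2: The middle carton of the row, the same as carton_1.
- carton_3: The carton of the row that stands nearest to the sliding divider, the same as carton_1.
- carton_face (a point): Middle of the face of carton_3 that looks at the divider, 48 mm above the bench; y points into the carton.
- tray_filter: Loose white spin-on filter canister standing in the tray at its empty end (about tray x +20, y -268 mm), 66 mm across and 82 mm high; origin in the middle of its underside. To be left alone.
- bench_filter_1: The same kind of white canister, standing on the bench behind the tray. To be left alone.
- bench_filter_2: A dark canister of the same size, standing on the bench behind the tray. To be left alone.
- loose_carton: Cardboard carton 75 x 75 mm, 95 mm high, standing on the bench behind the tray; origin in the middle of its underside. To be left alone.
- tape_gun: Packing-tape dispenser lying on its side on the bench to the left, about 200 x 200 mm over all and 57 mm high; origin under the middle of its tape roll. To be left alone.
- scanner: Pistol-shaped barcode scanner lying on its side on the bench to the right, about 95 x 150 mm and 62 mm high; origin under its head. To be left alone.
- box_knife: Closed box knife, about 180 x 24 mm, 18 mm high, lying on the bench to the left; origin under its middle. To be left alone.
There are look-alikes about, which are no part of the job. What is shaped like the carton_3 but green or red is not meant.

How it is judged (in metres and radians):
At the end, for the whole second after the job is handed in: The divider rests with its plunger dropped into a notch (by more than 2.5 mm of its 3.8 mm), at most one notch space plus 4 mm (34 mm) from the nearest carton of the row; the three cartons stand upright within 5 mm of where they stood (value of joint plunger above 0.0025 m and velocity of joint divider between -0.005 and 0.005 m/s and y of carton_face in the frame of divider_left between -0.002 and 0.034 m and distance of each of carton_1, carton_2, carton_3 from where it was at the start of the episode below 0.005 m and angle between each of carton_1, carton_2, carton_3's own z axis and vertical below 0.05 rad); the robot touches nothing.
It fails at once if a carton of the row is shoved or lifted: moved by more than 8 mm or tipped by more than 0.15 rad (distance of any of carton_1, carton_2, carton_3 from where it was at the start of the episode above 0.008 m or angle between any of carton_1, carton_2, carton_3's own z axis and vertical above 0.15 rad).
It fails at once if the divider is gripped (its plate, saddle or shoe is between the finger pads) instead of pushed ((x of the grasp point in the frame of divider_left between -0.064 and 0.068 m and y of the grasp point in the frame of divider_left between -0.006 and 0.002 m and z of the grasp point in the frame of divider_left below 0.045 m) or (x of the grasp point in the frame of divider_left between -0.091 and -0.061 m and y of the grasp point in the frame of divider_left between -0.02 and 0.016 m and z of the grasp point in the frame of divider_left below 0.003 m) or (x of the grasp point in the frame of divider_left between 0.066 and 0.081 m and y of the grasp point in the frame of divider_left between -0.017 and 0.013 m and z of the grasp point in the frame of divider_left below -0.003 m)).
It fails at once if another thing on the bench or in the tray is disturbed: moved by more than 15 mm (distance of any of tray_filter, bench_filter_1, bench_filter_2, loose_carton, tape_gun, scanner, box_knife from where it was at the start of the episode above 0.015 m).
It also fails if it takes over 48 s, if anything falls off the work surface, if the arm or the gripper's body presses on something with over 40 N, if the wrist force passes 120 N, or if a joint passes its speed limit or range.

## Robot

A 6-joint arm with a two-finger parallel gripper is mounted at the origin on the work surface. World frame = base frame: x ahead of the robot, y to its left, z up, the work surface at z = 0. Lengths are in mm, angles in rad, forces in N, time in s.
With the tool pointing down it reaches from about 300 to 775 mm from the base axis. Payload 14.6 kg.
Tool frame: the origin (TCP) lies on the mounting face of the last link; the fingertips stand 199 mm ahead of it and the grasp point (between the pads) lies 180 mm ahead of it; z points along the fingers, y is the line along which they close (so a half turn about z gives the same grasp; the last joint's range is limited). The gripper opens to 94 mm and grips with 3 to 60 N. Pads are 16 mm wide; open, the fingers measure 119 mm over their backs; the gripper's body (75 mm by 177 mm) begins 78 mm behind the grasp point.
Start: joints at [-1.216, 0.3, 1.521, -0, 1.321, -0.067], TCP at [225.164, -501.789, 404.646] pointing down, gripper open.
Joint ranges: [-3.03, 3.03], [-0.79, 2.21], [0.23, 2.52], [-1.04, 4.18], [0, 3.07], [-2.55, 2.55]. Speed limits (rad/s): [2.22, 2.22, 2.57, 3.14, 3.14, 3.14].

## Interface

Orientations are given as [roll, pitch, yaw] about the fixed x, y, z axes, in that order (R = Rz(yaw) Ry(pitch) Rx(roll)).
In Python, from cell import manip gives the robot as it stands. The module is installed in compiled form; this text tells all that it offers.
- The arm moves only by the shell command python3 -m creep 'ROWS' [FORCE]. ROWS is a JSON object of lists of equal length, an entry for each row: "slide": the shift along the world's x, y, z in cm, a list of three; "turn": the turn about the world's z in rad; "claw": the opening, from 0 (shut) to 1 (fully open). A call has 1 to 8 rows; each row shifts and turns the commanded pose from where the row before left it; what a row does not reach is not made up. A row lasts 1/8 s, in which the tool goes at most 62.5 mm and 10.7 degrees, less where a joint would pass 70% of its speed; a pose out of reach is approached as far as the arm can. A call with a gripper value outside its range is refused whole. The fingers move at their own pace and stop on an object; FORCE is the grip in N (left out, the last holds). Time passes only in rows, so rows that do not move let the fingers close. It gives the time, the measured TCP pose, the force, the opening and the grip force at its end, in the units of the state.
- manip.read_state(): the state, without advancing time (a new reading comes with each control period).
- manip.camera(name): name is "side" or "top" or "wrist"; returns (picture, depth): 384x512x3 uint8, red, green, blue; 384x512 float32, mm along the optical axis (not along the pixel's ray), 0 where there is no reading.
- manip.calibration(name): a dict with "intrinsics" (3x3 intrinsics, pixels), "pose" (4x4, takes a point from camera to world coordinates). Camera axes: x right, y up, looking along -z (the intrinsics and any distortion apply to the point x, -y, -z); pixel columns grow to the right and rows downward; lengths in mm; the calibration is good to about 2 mm. A picture is of the moment at which its call begins: read the wrist's pose just before it. calibration takes no time and is no camera call; for the wrist camera it gives the pose at the moment of the call.
- manip.sign_off(): hands the job in; it is judged then, once.
Trained networks look in the newest picture that a camera, given by its name, has taken for a name from the list of things; names that differ only in an ending like _2 or _b are one class to them, and where a whole thing is asked for, a point or a joint stands for the part that bears it (a point fixed in the world has none). Each returns a list of dicts, best first, with "score" (0 to 1); they miss things now and then, are a little off and sometimes report something else, mostly with a low value. They report only what shows in the picture. A call takes as long as a camera call. They do not tell look-alikes from the thing itself.
- manip.cut_out(query, camera): "mask" (384x512 bool, what is visible of it) and "position" ([column, row] in pixels, amid what is visible of it).
The state is a dict: "clock": time; "joints": joint angles; "qd": joint speeds; "effort": joint torques, N m; "eef_pos": TCP position; "eef_rot": TCP orientation; "wrist_force": force on the tool from outside, world axes, zero at the start; "moment": the same for the moment, N m; "finger_gap": finger opening in mm; "finger_force": force on a finger pad.
Only numpy, scipy, OpenCV 4.12 (cv2) and the standard library are available. Lean on these libraries where they do the work, as an engineer would, in place of code of your own. Each camera call takes 0.05 s, during which the arm holds its last target. There are 200 camera calls.

## Working session

There is one attempt and no reset: what is moved stays moved. The work goes in short steps, Python scripts to look and compute and a shell command to move; the robot and the scene stay as the last step left them, time stands still between calls to the robot, and variables do not carry over. Pictures are saved under pics/ and viewed, at most 10 in all, crops included, and the job is handed in when it is done.

```bash
mkdir -p pics; cat > h.py <<'E'
import numpy as np, cv2
from cell import manip
def cam(n):
    c=manip.calibration(n); im,d=manip.camera(n); return im,d,np.array(c["intrinsics"]),np.array(c["pose"])
def world(d,K,P):
    v,u=np.mgrid[0:384,0:512]
    X=(u-K[0,2])/K[0,0]*d; Y=-(v-K[1,2])/K[1,1]*d
    p=np.stack([X,Y,-d,np.ones_like(d)],-1)@P.T
    return p[...,:3]
E
python3 - <<'E'
from h import *
for n in("top","side"):
    im,d,K,P=cam(n); cv2.imwrite(f"pics/{n}0.png",im[...,::-1]); W=world(d,K,P); np.save(f"{n}.npy",W)
    print(n,P[:3,3].round())
    for q in("divider","carton_3","end_stop","tray_filter","tray","tape_gun","scanner"):
        for r in manip.cut_out(q,n)[:4]:
            m=r["mask"]&(d>0); w=W[m]
            print(q,round(r["score"],2),np.round(r["position"]),np.median(w,0).round() if len(w) else None, np.percentile(w,2,axis=0).round(),np.percentile(w,98,axis=0).round())
print(manip.read_state()["clock"])
E
```

```text
top [ 384.  -33. 1307.]
divider 0.71 [298. 212.] [ 426. -125.   43.] [ 374. -148.    2.] [540. -98.  88.]
carton_3 0.98 [170. 274.] [257. 244.  89.] [226. 200.   8.] [286. 297.  95.]
carton_3 0.86 [200. 190.] [500. 146.  93.] [454. 117.  77.] [547. 175.  98.]
carton_3 0.62 [225. 190.] [497.  90.  93.] [449.  62.  87.] [543. 117.  98.]
carton_3 0.61 [348. 270.] [ 261. -253.   89.] [ 211. -286.   13.] [ 309. -227.   94.]
end_stop 0.85 [195. 210.] [445. 178.  44.] [418. 155.  19.] [586. 205.  90.]
end_stop 0.33 [186. 110.] [734. 194.  81.] [708. 166.   1.] [776. 229.  87.]
tray_filter 0.69 [342. 195.] [ 465. -243.   84.] [ 437. -275.   21.] [ 494. -216.   89.]
tray 0.71 [275. 204.] [467. -59.   4.] [ 374. -270.   -2.] [579. 282.  45.]
tape_gun 0.78 [102. 181.] [539. 466.  50.] [443. 409.  -1.] [586. 586.  57.]
scanner 0.71 [433. 216.] [ 407. -509.   55.] [ 368. -598.   17.] [ 471. -470.   66.]
scanner 0.65 [242. 195.] [483.  34.  93.] [436.   4.  12.] [532.  64.  98.]
side [ 420.  752. 1066.]
divider 0.91 [269. 162.] [ 452. -124.   41.] [ 372. -196.    0.] [531. -95.  84.]
carton_3 0.95
[... 249 characters left out ...]
. -234.   69.] [ 207. -280.   -0.] [ 307. -223.   91.]
end_stop 0.74 [252. 235.] [497. 183.  43.] [419. 166.   4.] [579. 209.  84.]
end_stop 0.3 [271. 200.] [472.  20.   3.] [ 373. -266.   -3.] [584. 289.  74.]
tray_filter 0.9 [270. 141.] [ 463. -224.   73.] [ 435. -269.    9.] [ 494. -210.   86.]
tape_gun 0.61 [224. 329.] [538. 481.  50.] [436. 418.   8.] [582. 598.  56.]
tape_gun 0.56 [270. 164.] [ 453. -124.   41.] [ 372. -149.    1.] [534. -95.  84.]
tape_gun 0.19 [181. 191.] [744.  54.  82.] [706. -28.  -1.] [794.  78.  96.]
scanner 0.55 [287.  99.] [ 412. -484.   46.] [ 365. -593.   -2.] [ 470. -465.   62.]
scanner 0.52 [222. 328.] [539. 481.  50.] [437. 416.  -0.] [583. 597.  56.]
0.8
```

View pics/top0.png

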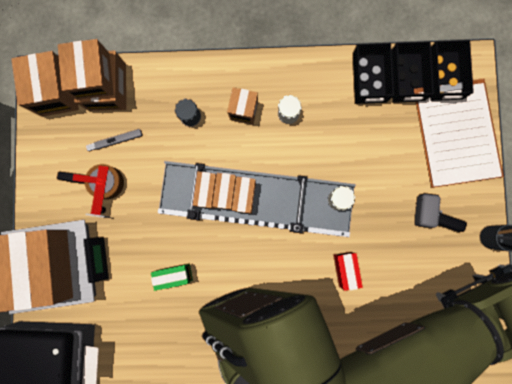

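View pics/side0.png

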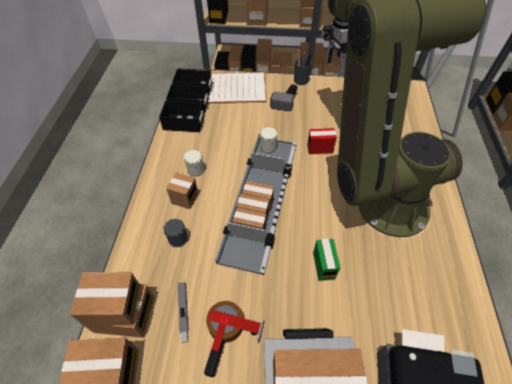

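The top view shows the divider at cols 297-305, rows 175-230, and the row of three cartons at cols 195-255, rows 172-212. The tray is turned slightly, the white canister stands at (342,198), and green and red look-alikes stand in front. The side view agrees. Next I fit the poses.

```bash
python3 - <<'E'
from h import *
for n in("top","side"):
    W=np.load(n+".npy"); x,y,z=W[...,0],W[...,1],W[...,2]
    m=(z>86)&(z<105)&(x>425)&(x<560)&(y>-20)&(y<200)
    r=cv2.minAreaRect(W[m][:,:2].astype(np.float32)); print(n,"cartons",r, np.median(z[m]))
    if r[1][0]>r[1][1]: a=np.deg2rad(r[2])
    else: a=np.deg2rad(r[2]+90)
    ey=np.array([np.cos(a),np.sin(a)]); ey*=np.sign(ey[1]); ex=np.array([ey[1],-ey[0]])
    yaw=np.arctan2(ex[1],ex[0]); 
    d=(z>65)&(z<95)&(x>380)&(x<560)&(y>-170)&(y<-70)
    p=W[d]; f=cv2.fitLine(p[:,:2].astype(np.float32),cv2.DIST_HUBER,0,.01,.01).ravel()
    print("yaw",yaw,"plate yaw",np.arctan(f[1]/f[0]),"pts",len(p),"zmax",p[:,2].max())
    for nm,q in(("plate",p),("cartons",W[m])):
        s=q[:,:2]@ey; t=q[:,:2]@ex
        print(nm,"along",np.percentile(s,[1,10,50,90,99]).round(1),"across",np.percentile(t,[1,50,99]).round(1))
    g=(z>70)&(z<95)&(x>425)&(x<510)&(y<-195)&(y>-290); q=W[g]
    print("filter along",np.percentile(q[:,:2]@ey,[1,50,99]).round(1),"across",np.percentile(q[:,:2]@ex,[1,50,99]).round(1))
E
```

```text
top cartons ((491.9162292480469, 93.4765396118164), (174.42408752441406, 110.42499542236328), 82.33904266357422) 93.16790276076404
yaw -0.13370892937544485 plate yaw -0.15137464 pts 78 zmax 90.89542736543353
plate along [-67.7 -66.6 -64.4 -62.7 -62.1] across [415.5 478.5 537. ]
cartons along [ 73.5  88.3 156.5 225.  240.8] across [429.  478.  527.2]
filter along [-214.4 -181.9 -151.2] across [464.4 495.6 527.2]
side cartons ((493.13232421875, 95.22726440429688), (178.59225463867188, 103.33012390136719), 80.94000244140625) 91.55145224811486
yaw -0.15812678762010873 plate yaw -0.14688787 pts 132 zmax 86.91234354939195
plate along [-55.9 -52.6 -50.4 -48.  -45.6] across [412.9 473.3 537.7]
cartons along [ 87.5 104.6 176.5 241.3 253.7] across [422.2 471.  520. ]
filter along [-198.5 -161.4 -134.7] across [466.  496.5 530.8]
```

```bash
python3 - <<'E'
from h import *
a=-0.148; ex=np.array([np.cos(a),np.sin(a)]); ey=np.array([-np.sin(a),np.cos(a)])
s=np.arange(-130,160,1.)
out=[]
for n in("top","side"):
    c=manip.calibration(n); K=np.array(c["intrinsics"]);P=np.array(c["pose"]); im=cv2.imread(f"pics/{n}0.png")
    def samp(t,z=18):
        w=ex*t+s[:,None]*ey; w=np.c_[w,np.full(len(s),z),np.ones(len(s))]
        q=w@np.linalg.inv(P).T; q=np.c_[q[:,0],-q[:,1],-q[:,2]]@K.T; q=q[:,:2]/q[:,2:]
        return cv2.remap(cv2.cvtColor(im,6),q[:,:1].astype(np.float32),q[:,1:].astype(np.float32),1).ravel().astype(float)
    rows=np.array([samp(t) for t in range(380,412)])
    sel=(s>-25)&(s<75)
    for i,r in enumerate(rows):
        e=r[sel]-r[sel].mean(); f=(e*np.exp(-2j*np.pi*s[sel]/30)).mean()
        # minimum (dark) position
        print(n,380+i,"amp",round(abs(f),1),"dark@",round(((np.angle(-f))*-30/2/np.pi)%30,1),"mean",round(r[sel].mean())) if i%2==0 else 0
    big=cv2.resize(np.repeat(rows,4,0).astype(np.uint8),None,fx=2.7,fy=1); out.append(big)
cv2.imwrite("pics/rail.png",np.vstack(out))
st=manip.read_state(); print(st)
E
```

```text
top 380 amp 0.2 dark@ 9.6 mean 190
top 382 amp 0.3 dark@ 13.0 mean 190
top 384 amp 0.7 dark@ 12.6 mean 188
top 386 amp 0.6 dark@ 11.3 mean 186
top 388 amp 3.0 dark@ 1.9 mean 179
top 390 amp 12.4 dark@ 1.3 mean 171
top 392 amp 27.1 dark@ 1.3 mean 163
top 394 amp 41.5 dark@ 1.3 mean 160
top 396 amp 48.5 dark@ 1.2 mean 160
top 398 amp 50.6 dark@ 1.2 mean 162
top 400 amp 50.1 dark@ 1.1 mean 163
top 402 amp 46.1 dark@ 0.9 mean 163
top 404 amp 36.0 dark@ 0.8 mean 158
top 406 amp 21.2 dark@ 0.7 mean 151
top 408 amp 7.9 dark@ 0.5 mean 143
top 410 amp 1.4 dark@ 29.4 mean 140
side 380 amp 0.1 dark@ 1.8 mean 171
side 382 amp 0.3 dark@ 3.8 mean 169
side 384 amp 0.8 dark@ 4.1 mean 165
side 386 amp 1.3 dark@ 2.8 mean 154
side 388 amp 4.0 dark@ 3.7 mean 136
side 390 amp 11.2 dark@ 4.2 mean 125
side 392 amp 19.7 dark@ 4.0 mean 123
side 394 amp 25.3 dark@ 3.9 mean 125
side 396 amp 28.3 dark@ 3.8 mean 130
side 398 amp 28.7 dark@ 3.6 mean 132
side 400 amp 27.7 dark@ 3.6 mean 133
side 402 amp 23.9 dark@ 3.4 mean 132
side 404 amp 17.1 dark@ 3.4 mean 129
side 406 amp 10.0 dark@ 3.4 mean 124
side 408 amp 4.7 dark@ 3.3 mean 120
side 410 amp 1.6 dark@ 3.0 mean 117
{'clock': 0.8, 'joints': array([-1.21562591e+00,  2.99908661e-01,  1.52098580e+00, -1.35821669e-05,
        1.32069359e+00, -6.66152984e-02]), 'qd': array([ 0.00080553, -0.00078058, -0.00094158, -0.00019208,  0.00045776,
       -0.00238157]), 'effort': array([-1.47526178e-03, -5.31631172e+01, -3.52900708e+01,  7.08326488e-02,
        2.13192136e-02, -2.38481516e-05]), 'eef_pos': array([ 225.15234337, -501.79965612,  404.64684221]), 'eef_rot': array([3.14158894e+00, 1.34368256e-05, 4.21789073e-01]), 'wrist_force': array([-0.04847055, -0.81187629,  0.51278027]), 'moment': array([-0.02060829,  0.06345197, -0.00928091]), 'finger_force': 0.0, 'finger_gap': 94.0388129124686}
```

View pics/rail.png

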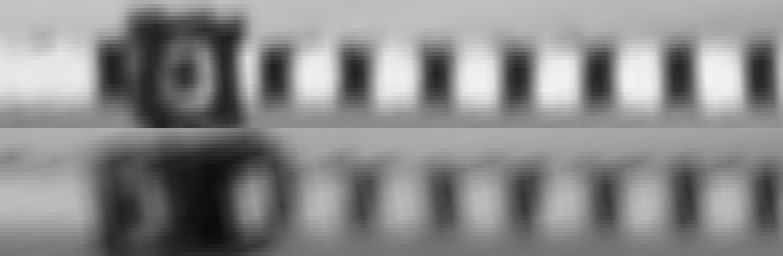

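The rail strips show notches as dark bars every 30 mm (first bar at the left end, next at 277, 357, … in the upper strip), and the saddle sits near the second notch. With tray yaw at about -0.148, the notches lie at 1.5+30k mm along the rail and the carton face at about 82. The target notch is therefore 61.5, which leaves a gap of about 18 mm. The plate is at about -57.

```bash
python3 -m creep '{"slide":[[2.4,4.3,0],[2.4,4.3,0],[2.4,4.3,0],[2.4,4.3,0],[2.4,4.3,0],[2.4,4.3,0],[2.4,4.3,0],[2.2,4.7,0]],"turn":[-0.07,-0.07,-0.07,-0.07,-0.07,-0.07,-0.08,-0.07],"claw":[0,0,0,0,0,0,0,0]}' && python3 -m creep '{"slide":[[0,0,0],[0,0,0]],"turn":[0,0],"claw":[0,0]}'
python3 - <<'E'
from h import *
im,d,K,P=cam("wrist"); cv2.imwrite("pics/w1.png",im[...,::-1]); W=world(d,K,P)
a=-0.148; ex=np.array([np.cos(a),np.sin(a)]); ey=np.array([-np.sin(a),np.cos(a)])
S=W[...,:2]@ey;T=W[...,:2]@ex;Z=W[...,2]
p=manip.read_state()["eef_pos"]; print(p[:2]@ey,p[:2]@ex)
m=(d>0)&(T>425)&(T<530)&(Z>70)&(Z<100)
h,e=np.histogram(S[m],np.arange(-240,140,4)); print([(int(b),int(c)) for b,c in zip(e,h) if c>20])
E
```

```text
clock: 1.8
eef_pos: [415.7, -152.3, 404.8]
eef_rot: [3.141, -0.001, -0.151]
wrist_force: [0.7, -0.6, 0.8]
finger_gap: 17.1
finger_force: 0.0
clock: 2.05
eef_pos: [415.0, -154.1, 404.7]
eef_rot: [3.141, 0.0, -0.147]
wrist_force: [-0.8, -0.3, 0.5]
finger_gap: 0.4
finger_force: 0.0
-91.59674118630168 433.1497702622353
[(-212, 24), (-208, 90), (-204, 171), (-200, 229), (-196, 212), (-192, 259), (-188, 283), (-184, 290), (-180, 274), (-176, 277), (-172, 285), (-168, 294), (-164, 266), (-160, 241), (-156, 231), (-152, 211), (-148, 162), (-144, 28), (-64, 221), (-60, 362), (76, 1371), (80, 413), (84, 412), (88, 420), (92, 447), (96, 430), (100, 413), (104, 412), (108, 414), (112, 430), (116, 395), (120, 415), (124, 421), (128, 388), (132, 430)]
```

View pics/w1.png

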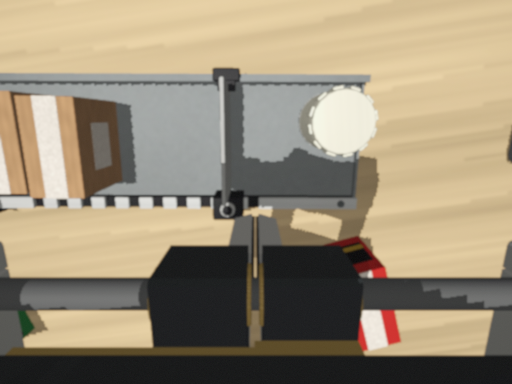

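The wrist view shows the plate at col 223 (rows 75-195), the saddle and its cap at (228,207), the carton face at about col 120 and the notched rail along row 202. The fingers are to the right of the plate. I'll get the notch phase from this view.

```bash
python3 - <<'E'
from h import *
im=cv2.imread("pics/w1.png"); g=cv2.cvtColor(im,6).astype(np.float32)
c=manip.calibration("wrist");K=np.array(c["intrinsics"]);P=np.array(c["pose"])
a=-0.148; ex=np.array([np.cos(a),np.sin(a)]); ey=np.array([-np.sin(a),np.cos(a)])
s=np.arange(-44,78,1.)
for t in range(388,408,3):
    w=ex*t+s[:,None]*ey; w=np.c_[w,np.full(len(s),18.),np.ones(len(s))]
    q=w@np.linalg.inv(P).T; q=np.c_[q[:,0],-q[:,1],-q[:,2]]@K.T; q=q[:,:2]/q[:,2:]
    r=cv2.remap(g,q[:,:1].astype(np.float32),q[:,1:].astype(np.float32),1).ravel()
    e=np.where(np.diff((r>150).astype(int)))[0]
    print(t,[(int(s[i]),"dark->light" if r[i+1]>r[i] else "light->dark") for i in e],r.min(),r.max())
im,d,K,P=cam("wrist"); W=world(d,K,P)
S=W[...,:2]@ey;T=W[...,:2]@ex;Z=W[...,2]
for lo,hi in((70,95),):
    m=(d>0)&(T>425)&(T<530)&(Z>lo)&(Z<hi)
    q=S[m&(S>-75)&(S<-45)]; print("plate",np.percentile(q,[5,50,95]),"z",Z[m&(S>-75)&(S<-45)].max())
m=(d>0)&(T>425)&(T<530)&(Z>20)&(Z<85)&(S>60)&(S<100); print("face",np.percentile(S[m],[5,50,95]))
E
```

```text
388 [(-38, 'dark->light')] 55.0 202.875
391 [(-39, 'dark->light')] 55.658203 218.125
394 [(-39, 'dark->light'), (-36, 'light->dark'), (-23, 'dark->light'), (-6, 'light->dark'), (7, 'dark->light'), (24, 'light->dark'), (37, 'dark->light'), (54, 'light->dark'), (66, 'dark->light')] 58.38086 220.04883
397 [(-39, 'dark->light'), (-36, 'light->dark'), (-23, 'dark->light'), (-6, 'light->dark'), (6, 'dark->light'), (24, 'light->dark'), (36, 'dark->light'), (54, 'light->dark'), (66, 'dark->light')] 50.697266 222.6875
400 [(-39, 'dark->light'), (-36, 'light->dark'), (-23, 'dark->light'), (-6, 'light->dark'), (6, 'dark->light'), (24, 'light->dark'), (36, 'dark->light'), (54, 'light->dark'), (66, 'dark->light')] 52.5625 225.65625
403 [(-38, 'dark->light'), (-37, 'light->dark'), (-23, 'dark->light'), (-6, 'light->dark'), (7, 'dark->light'), (24, 'light->dark'), (37, 'dark->light'), (54, 'light->dark'), (66, 'dark->light')] 46.40625 212.6289
406 [] 23.02246 113.21094
plate [-60.80735507 -59.46180317 -57.10555566] z 86.51193771043012
face [77.5848477  78.42434108 79.42273472]
```

```bash
python3 -m creep '{"slide":[[0,0,-5],[0,0,-5],[0,0,-3.5],[0,0,-2],[0,0,-1],[0,0,0]],"turn":[0,0,0,0,0,0],"claw":[0,0,0,0,0,0]}'
```

```text
clock: 2.9
eef_pos: [415.1, -154.3, 239.6]
eef_rot: [-3.142, 0.0, -0.149]
wrist_force: [-0.4, 0.3, 0.3]
finger_gap: 0.3
finger_force: 0.0
```

```bash
python3 -m creep '{"slide":[[0.1,0.7,0],[0.1,0.7,0],[0.03,0.2,0],[0.0,0,0]],"turn":[0,0,0,0],"claw":[0,0,0,0]}'; python3 -m creep '{"slide":[[0.015,0.1,0],[0,0,0]],"turn":[0,0],"claw":[0,0]}';python3 -m creep '{"slide":[[0.015,0.1,0],[0,0,0]],"turn":[0,0],"claw":[0,0]}'; python3 -m creep '{"slide":[[0.015,0.1,0],[0,0,0]],"turn":[0,0],"claw":[0,0]}';
```

```text
clock: 3.4
eef_pos: [417.5, -137.5, 239.8]
eef_rot: [3.141, -0.0, -0.148]
wrist_force: [-0.3, -0.7, -0.6]
finger_gap: 0.6
finger_force: 0.0
clock: 3.65
eef_pos: [417.6, -136.8, 239.7]
eef_rot: [-3.142, 0.0, -0.148]
wrist_force: [-0.2, -0.0, -0.3]
finger_gap: 0.2
finger_force: 0.0
clock: 3.9
eef_pos: [417.8, -135.9, 239.7]
eef_rot: [3.141, -0.0, -0.148]
wrist_force: [-0.8, -3.2, -0.0]
finger_gap: 0.7
finger_force: 1.4
clock: 4.15
eef_pos: [417.9, -134.9, 239.7]
eef_rot: [3.141, -0.0, -0.148]
wrist_force: [-0.3, -3.6, -0.0]
finger_gap: 0.7
finger_force: 2.3
```

```bash
for i in 1; do python3 -m creep '{"slide":[[0.06,0.4,0],[0.06,0.4,0],[0.06,0.4,0],[0.06,0.4,0],[0.06,0.4,0],[0.06,0.4,0],[0.06,0.4,0],[0.06,0.4,0]],"turn":[0,0,0,0,0,0,0,0],"claw":[0,0,0,0,0,0,0,0]}'; done; python3 -m creep '{"slide":[[0.06,0.4,0],[0.06,0.4,0],[0.06,0.4,0],[0.06,0.4,0],[0.06,0.4,0],[0.06,0.4,0],[0.06,0.4,0],[0.06,0.4,0]],"turn":[0,0,0,0,0,0,0,0],"claw":[0,0,0,0,0,0,0,0]}'
```

```text
clock: 5.15
eef_pos: [422.7, -102.6, 239.6]
eef_rot: [3.141, 0.0, -0.148]
wrist_force: [-1.1, -2.7, -0.7]
finger_gap: -0.0
finger_force: 1.6
clock: 6.15
eef_pos: [427.6, -70.6, 239.7]
eef_rot: [3.141, -0.0, -0.148]
wrist_force: [-0.2, -1.6, -0.1]
finger_gap: 0.3
finger_force: 1.0
```

```bash
python3 -m creep '{"slide":[[0.06,0.4,0],[0.06,0.4,0],[0.06,0.4,0],[0.06,0.4,0],[0.06,0.4,0],[0.06,0.4,0],[0.06,0.4,0],[0.06,0.4,0]],"turn":[0,0,0,0,0,0,0,0],"claw":[0,0,0,0,0,0,0,0]}'; python3 -m creep '{"slide":[[0.03,0.2,0],[0.03,0.2,0],[0.03,0.2,0],[0.03,0.2,0],[0.03,0.2,0],[0.03,0.2,0],[0.03,0.2,0],[0,0,0]],"turn":[0,0,0,0,0,0,0,0],"claw":[0,0,0,0,0,0,0,0]}'
for i in 1; do python3 -m creep '{"slide":[[0.015,0.1,0],[0,0,0]],"turn":[0,0],"claw":[0,0]}';python3 -m creep '{"slide":[[0.015,0.1,0],[0,0,0]],"turn":[0,0],"claw":[0,0]}'; python3 -m creep '{"slide":[[0.015,0.1,0],[0,0,0]],"turn":[0,0],"claw":[0,0]}';done
```

```text
clock: 7.15
eef_pos: [432.3, -38.5, 239.6]
eef_rot: [-3.142, 0.0, -0.148]
wrist_force: [-1.1, -2.1, 0.2]
finger_gap: 0.6
finger_force: 0.8
clock: 8.15
eef_pos: [434.5, -24.6, 239.8]
eef_rot: [-3.141, -0.0, -0.148]
wrist_force: [-0.5, -0.9, 0.1]
finger_gap: 0.4
finger_force: 0.0
clock: 8.4
eef_pos: [434.6, -23.7, 239.7]
eef_rot: [-3.142, -0.0, -0.148]
wrist_force: [0.4, 0.0, 0.7]
finger_gap: 0.5
finger_force: 0.0
clock: 8.65
eef_pos: [434.7, -22.7, 239.7]
eef_rot: [-3.142, -0.0, -0.148]
wrist_force: [-0.4, 0.1, 0.9]
finger_gap: 0.5
finger_force: 0.0
clock: 8.9
eef_pos: [434.9, -21.7, 239.6]
eef_rot: [-3.142, 0.0, -0.148]
wrist_force: [0.1, 0.4, 1.1]
finger_gap: 0.3
finger_force: 0.0
```

Contact was lost where expected, so the divider has sprung into the notch. I'll retreat, lift and check.

```bash
python3 -m creep '{"slide":[[-0.15,-1,0],[-0.3,-2,0],[-0.3,-2,0],[0,0,3],[0,0,5],[0,0,5],[0,-2,4],[0,0,0]],"turn":[0,0,0,0,0,0,0,0],"claw":[0,0,0,0,0,0,0,0]}'
python3 - <<'E'
from h import *
im,d,K,P=cam("wrist"); cv2.imwrite("pics/w2.png",im[...,::-1]); W=world(d,K,P)
a=-0.148; ex=np.array([np.cos(a),np.sin(a)]); ey=np.array([-np.sin(a),np.cos(a)])
S=W[...,:2]@ey;T=W[...,:2]@ex;Z=W[...,2]
m=(d>0)&(T>425)&(T<530)&(Z>65)&(Z<90)&(S>30)&(S<72); print("plate",np.percentile(S[m],[5,50,95]))
m=(d>0)&(T>430)&(T<520)&(Z>88)&(Z<100)&(S>60); print("carton edge",np.percentile(S[m],[1,50]))
m=(d>0)&(T>385)&(T<410)&(S>45)&(S<75); print("saddle/cap z",np.percentile(Z[m],[50,90,99,100]))
E
```

```text
clock: 9.9
eef_pos: [427.2, -93.0, 412.1]
eef_rot: [3.141, -0.005, -0.149]
wrist_force: [-0.0, 0.0, 0.3]
finger_gap: 0.5
finger_force: 0.0
plate [59.24827168 59.79071412 62.91280375]
carton edge [ 78.76222779 149.78256802]
saddle/cap z [43.30785297 50.71075652 51.9737225  52.28492829]
```

View pics/w2.png

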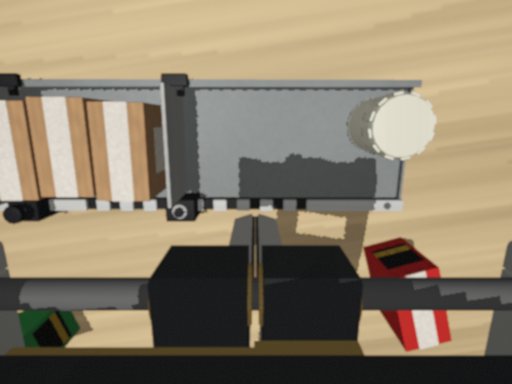

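The view shows the plate at col 168, just short of the cartons (edge at col 160), with the cap at (180,211). The plate sits at 59.8-60.5, which is the notch. The gap is about 16 mm, and the cap is sunk (top at 52 instead of 55 mm). The cartons haven't moved and the hand is clear.

```bash
python3 -c "
from cell import manip
print(manip.sign_off())"
```

```text
the job is handed in; nothing more can be done
None
```

The divider is clicked into the last notch before the cartons, leaving a gap of about 16 mm; the cartons showed no movement, the hand is clear, and the job is handed in.

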